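# Chock the rocking scrap bin

## Task

The little wooden scrap bin rocks on its pivot pin. Push the wooden wedge along the desk, thin end first, under the bin's drooping front edge until the bin stands level and is wedged tight, then press down firmly with the fingertips on the middle of its front rim for a moment to check that it no longer rocks. Only push and press: never pick up the wedge, leave it in place under the bin, and leave everything else on the desk where it is.

Things in the scene. Friction and masses are not known exactly. Their poses are not given: they have to be found in the camera images.
- stand: Fixed dark wooden stand of the tilting bin: two upright cheeks (60 long, 10 thick, 66 high, inner faces 140 apart) that carry a steel pivot pin along y, 45 mm above the desk, and a low cross beam at the rear (x = +75 to +95, 19 high) that the bin's rear comes to rest on when level. Nothing lies under the bin's front half. Origin on the desk right below the pin; +x points to the rear of the bin, -x to its front (where the wedge goes in), y along the pin, z up.
- bin (a joint): Tilt of the bin about the pin, rad: 0 = level, rear resting on the beam (upper stop); negative = front drooped, lower stop -0.12. Slight friction lets the unwedged bin stay at any tilt; about 0.6 N on the front rim rocks it. Lifting the front edge by the wedge takes little force until the bin is level, then the push force rises steeply.
- bin_rim (a point): Middle of the top of the bin's front rim, where to press. The bin is an open wooden box 200 long (x of the stand), 130 wide, rim 85 above the desk when level; front wall 14 thick, outer face 100 in front of the pin. A few metal offcuts lie fast in it.
- bin_edge (a point): Middle of the underside of the bin's front lower edge (a rounded edge of 5 mm radius, 130 wide), 95 in front of the pin; 17 above the desk when level, about 8 to 14 at the start. With the bin level and tight the wedge's thin end has gone about 60 mm past this edge and some 60 mm of the wedge stays out in front.
- wedge: Loose plain wooden wedge, 120 long, 80 wide, about 0.12 kg; flat sole, top sloping straight from 30 high at the thick end to 3 at the thin end. Origin at the centre of its underside; +x points to the thin end, z up. At the start it lies in front of the bin, thin end 30 to 55 mm short of the bin's front, roughly (within about 20 mm sideways and 0.25 rad) pointing under it.
- wedge_tip (a point): Middle of the wedge's thin end, on the desk (wedge x = +60).
- wedge_heel (a point): Middle of the wedge's upright thick end face, 15 above the desk (wedge x = -60); push here. The face is 80 wide, 27 to 30 high.
- slide_valve: Bystander: brass slide valve, block 60 x 40 x 32 high with a 50 mm spindle on +x; loose, origin under the block.
- lubricator: Bystander: brass displacement lubricator, upright, 34 across, 72 high, knurled knob on top; loose, origin under its centre.
- shovel: Bystander: black iron stoking shovel, 240 long, lying flat, blade to +x, 16 high; loose.
- pipe_bend: Bystander: copper steam pipe bend with brass ends, legs about 110, 21 high; loose, lying flat.
- cylinder_cover: Bystander: round steel cylinder cover, 56 across, 15 high; loose, flat.
- oil_bottle: Bystander: amber oil bottle, 44 across, 95 high, upright; loose.
- screwdriver: Bystander: screwdriver 170 long, lying; loose.
Things that resemble listed ones, but are neither listed nor needed, are in the scene too. Of the things that look like the cylinder_cover, the largest one is meant.

How it is judged:
By the outcome, as a careful person would: the job done as asked, in the order asked, and still so for the second after the job is handed in, with the robot touching nothing.
It also fails if it takes over 48 s, if anything falls off the work surface, if the arm or the gripper's body presses on something with over 40 N, if the wrist force passes 120 N, or if a joint passes its speed limit or range.

## Robot

A 6-joint arm with a two-finger parallel gripper is mounted at the origin on the work surface. World frame = base frame: x ahead of the robot, y to its left, z up, the work surface at z = 0. Lengths are in mm, angles in rad, forces in N, time in s.
With the tool pointing down it reaches from about 275 to 750 mm from the base axis. Payload 10.2 kg.
Tool frame: the origin (TCP) lies on the centre line of the jaws, within the pads' length; the fingertips stand 17 mm ahead of it and the grasp point (between the pads) lies 2 mm behind it; z points along the fingers, y is the direction in which the jaws open and shut (so a half turn about z gives the same grasp; the last joint's range is limited). The gripper opens to 88 mm and grips with 3 to 60 N. Pads are 18 mm wide; open, the fingers measure 123 mm over their backs; the gripper's body (75 mm by 187 mm) begins 45 mm behind the grasp point.
Start: joints at [1.125, 0.313, 1.498, -0, 1.331, -0.223], TCP at [116.017, 512.027, 255.72] pointing down, gripper open.
Joint ranges: [-2.94, 2.94], [-0.97, 2.17], [0.19, 2.56], [-1.23, 4.37], [0.02, 3.11], [-2.88, 2.88]. Speed limits (rad/s): [2.39, 2.39, 3.01, 3.14, 3.14, 3.14].

## Interface

Orientations are given as a unit quaternion [w, x, y, z].
In Python, from cell import robot, capture, camera_info, search_frame gives the robot as it stands.
- The arm moves only by the tool arm_command, never from a script. Its argument "plan" is a list of rows, each a list of 3 entries, a list of its own where there are three numbers: the turn, a rotation vector about the world's x, y, z in degrees, then the shift along the world's x, y, z in mm, then the opening in per cent of the stroke, from 0 (shut) to 100 (fully open). In form: [[[ax, ay, az], [x, y, z], fingers], ...]. A call has exactly 5 rows; each row is the pose to reach, as a shift and turn from the pose measured when the call began; what a row does not reach only later rows make up. A row lasts 1/10 s, in which the tool goes at most 50 mm and 8.59 degrees, less where a joint would pass 70% of its speed; a pose out of reach is approached as far as the arm can. A call with a gripper value outside its range is refused whole. The fingers move at their own pace and stop on an object; "newtons" is the grip in N (left out, the last holds). Time passes only in rows, so rows that repeat a pose let the fingers close, or fill a call up. It gives the time, the measured TCP pose, the force and the opening at its end, in the units of the state.
- robot.sense(): the state, without advancing time (a new reading comes with each control period).
- capture(name): name is "scene" or "top" or "wrist"; returns the picture (480x640x3 uint8, red, green, blue); there is no depth.
- camera_info(name): a dict with "fovy" (degrees; the focal length in pixels is half the picture's height over the tangent of half this angle, whatever the lens; pixels are square), "cx", "cy" (the principal point, pixels), "k1" (the pictures are not rectified: a ray, as slopes to the right and down, at radius r is drawn at 1 + k1 r^2 times it, then the intrinsics apply), "R" (3x3) and "t" (3): a world point X has camera coordinates R X + t; the wrist camera has in their place "hand_eye" (4x4, takes a point from camera to tool coordinates, whose origin is the TCP and whose axes are the flange's). Camera axes: x right, y down, z forward; pixel columns grow to the right and rows downward; lengths in mm; the calibration is good to about 2 mm. A picture is of the moment at which its call begins: read the wrist's pose just before it. camera_info takes no time and is no camera call.
- robot.finish_job(): hands the job in, once; it reports no verdict.
Trained networks look in the newest picture that a camera, given by its name, has taken for a name from the list of things; names that differ only in an ending like _2 or _b are one class to them, and where a whole thing is asked for, a point or a joint stands for the part that bears it (a point fixed in the world has none). Each returns a list of dicts, best first, with "score" (0 to 1); they miss things now and then, are a little off and sometimes report something else, mostly with a low value. They report only what shows in the picture. A call takes as long as a camera call. They do not tell look-alikes from the thing itself.
- search_frame(thing, camera): "xyz" ([x, y, z] in mm, in world coordinates, good to about 4 mm: the middle of the surface that is visible of it).
The state is a dict: "time_s": time; "qpos": joint angles; "qd": joint speeds; "joint_efforts": joint torques, N m; "ee_pos": TCP position; "tcp_rot": TCP orientation; "ft_force": force on the tool from outside, world axes, zero at the start; "moment": the same for the moment, N m; "width": finger opening in mm.
Only numpy, scipy, OpenCV 4.12 (cv2) and the standard library are available. Lean on these libraries where they do the work, as an engineer would, in place of code of your own. Each camera call takes 0.05 s, during which the arm holds its last target.

## Working session

There is one attempt and no reset: what is moved stays moved. The work goes in short steps, Python scripts to look and compute and a tool call to move; the robot and the scene stay as the last step left them, time stands still between calls to the robot, and variables do not carry over. Pictures are saved under pics/ and viewed, and the job is handed in when it is done.

Besides the shell and the picture viewer there is one more tool, called after "Call:" as name(argument=value, ...), one argument or row to a line, values as JSON. arm_command: Moves the arm, as the interface text tells. Its arguments: {"type":"object","properties":{"plan":{"type":"array","items":{"type":"array"}},"newtons":{"type":"number"}},"required":["plan"]}

```bash
mkdir -p pics
cat > h.py <<'E'
import numpy as np, cv2
from cell import robot, capture, camera_info, search_frame
def save(c,n):
    im=capture(c); cv2.imwrite(f'pics/{n}.png',im[:,:,::-1]); return im
def K(ci):
    f=240/np.tan(np.radians(ci['fovy'])/2); return f
def ray(cam,u,v):
    ci=camera_info(cam); f=K(ci)
    x=(u-ci['cx'])/f; y=(v-ci['cy'])/f
    p=cv2.undistortPoints(np.array([[[u,v]]],float),np.array([[f,0,ci['cx']],[0,f,ci['cy']],[0,0,1]],float),np.array([ci['k1'],0,0,0,0.]))[0,0]
    R=np.array(ci['R']);t=np.array(ci['t'])
    return -R.T@t, R.T@np.array([p[0],p[1],1])
def at_z(cam,u,v,z):
    o,d=ray(cam,u,v); return o+d*(z-o[2])/d[2]
def proj(cam,X):
    ci=camera_info(cam); f=K(ci)
    c=np.array(ci['R'])@np.array(X,float)+np.array(ci['t']); s=c[:2]/c[2]; s=s*(1+ci['k1']*(s@s))
    return s*f+[ci['cx'],ci['cy']]
E
python3 - <<'E'
from h import *
for c in('scene','top'):
    save(c,c+'0')
    for t in ['stand','bin','bin_rim','bin_edge','wedge','wedge_tip','wedge_heel']:
        print(c,t,[(np.round(d['xyz']),round(d['score'],2)) for d in search_frame(t,c)][:3])
s=robot.sense();print(s['time_s'],s['ee_pos'],s['tcp_rot'],s['ft_force'],s['width'])
E
```

```text
scene stand [(array([587., 102.,  44.]), 0.73)]
scene bin [(array([581., 108.,  49.]), 0.62), (array([755., -18.,  24.]), 0.59)]
scene bin_rim [(array([587., 109.,  46.]), 0.94), (array([589., 105.,  47.]), 0.53)]
scene bin_edge [(array([581., 108.,  49.]), 0.73)]
scene wedge [(array([ 596., -116.,   15.]), 0.72), (array([ 590., -386.,   25.]), 0.35)]
scene wedge_tip [(array([ 594., -114.,   21.]), 0.89), (array([452., -63.,  39.]), 0.47)]
scene wedge_heel []
top stand [(array([584., 114.,  35.]), 0.6)]
top bin [(array([590., 113.,  32.]), 0.97), (array([ 538., -272.,    5.]), 0.61)]
top bin_rim [(array([586., 111.,  29.]), 0.72), (array([ 587., -188.,   14.]), 0.39)]
top bin_edge [(array([591., 114.,  33.]), 0.88)]
top wedge [(array([ 587., -101.,   21.]), 0.58)]
top wedge_tip [(array([ 591., -104.,   16.]), 0.78)]
top wedge_heel [(array([ 590., -105.,   15.]), 0.56)]
0.8 [116.0153679  512.01194241 255.72363063] [ 1.12906225e-06  1.11177471e-01  9.93800568e-01 -2.42923833e-05] [ 0.26751808  0.03290058 -1.24211761] 87.89429490913948
```

View pics/scene0.png

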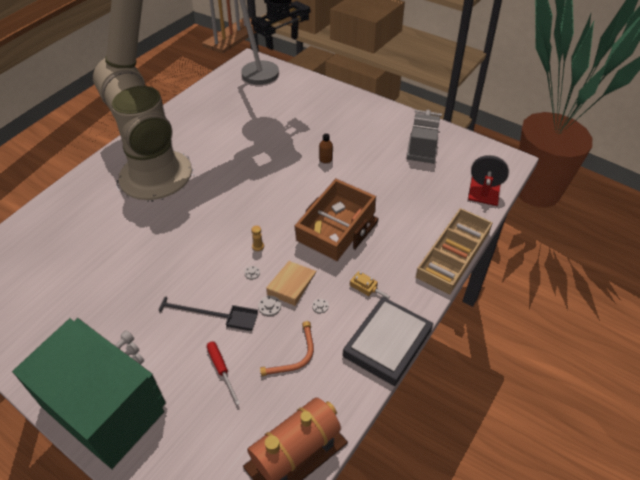

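View pics/top0.png

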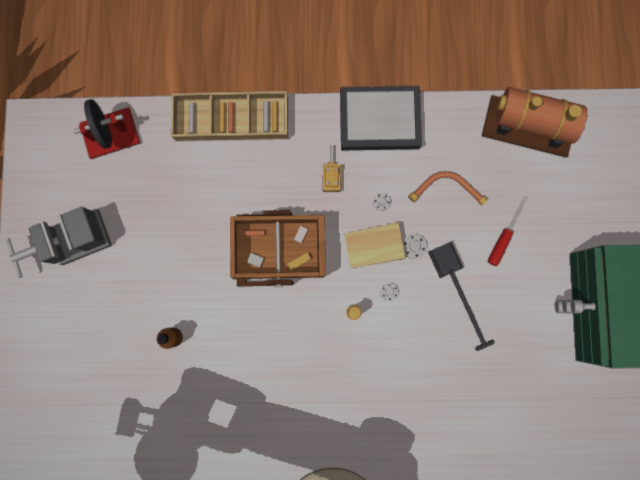

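Run:
```python
import cv2
a=cv2.imread('pics/top0.png')[190:340,210:460]; cv2.imwrite('pics/topz.png',cv2.resize(a,None,fx=3.2,fy=3.2,interpolation=cv2.INTER_CUBIC))
a=cv2.imread('pics/scene0.png')[170:330,220:400]; cv2.imwrite('pics/scz.png',cv2.resize(a,None,fx=3.7,fy=3.7,interpolation=cv2.INTER_CUBIC))
```

```text
(no output)
```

View pics/topz.png

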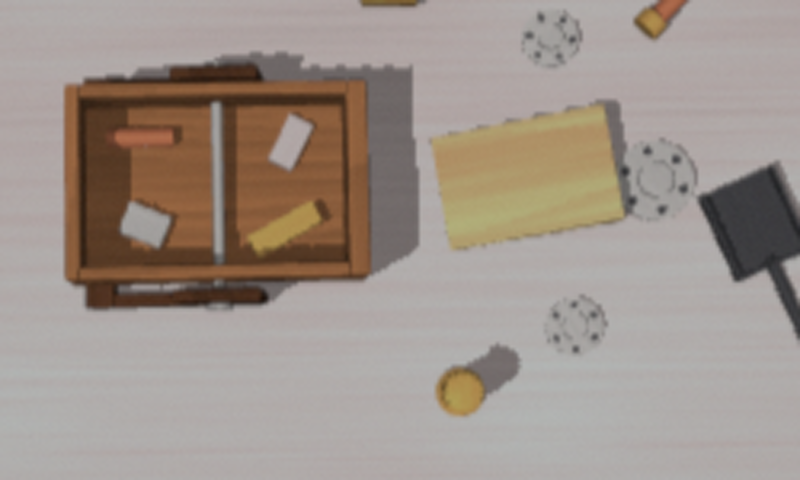

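View pics/scz.png

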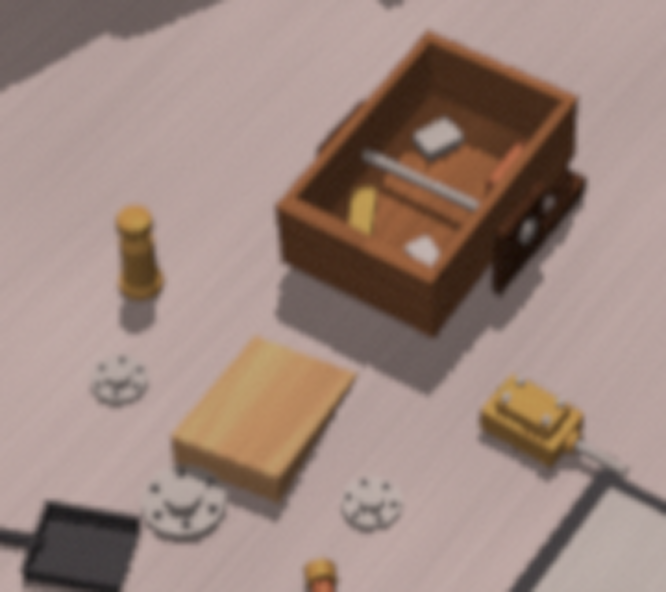

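Run:
```python
from h import *
P=lambda u,v,z:at_z('top',u/3.2+210,v/3.2+190,z)
for n,u,v,z in [('thinA',430,138,3),('thinB',453,249,3),('thickA',605,103,30),('thickB',625,218,30),('cover',658,180,15),('coverL',619,180,15),('coverR',697,180,15),('binFA',367,80,78),('binFB',369,275,78),('binRA',65,85,90),('binRB',67,280,90),('pin?',217,100,45)]:
    print(n,np.round(P(u,v,z),1))
Q=lambda u,v,z:at_z('scene',u/3.7+220,v/3.7+170,z)
for n,u,v,z in [('thinA',355,376,3),('thinB',258,338,3),('thickA',278,477,30),('thickB',172,437,30),('cover',184,503,15),('coverL',141,505,15),('coverR',226,500,15),('binFA',435,297,78),('binFB',278,207,78),('binRA',578,98,90),('binRB',430,33,90),('lub',135,212,72),('lubtop',135,212,72)]:
    print(n,np.round(Q(u,v,z),1))
for c in('scene','top'):
  for t in ['cylinder_cover','lubricator']:
    print(c,t,[(np.round(d['xyz']),round(d['score'],2)) for d in search_frame(t,c)][:3])
```

```text
thinA [619.  -34.2   3. ]
thinB [541.  -48.9   3. ]
thickA [ 638.1 -154.3   30. ]
thickB [ 558.7 -165.8   30. ]
cover [ 585.9 -191.1   15. ]
coverL [ 586.3 -164.1   15. ]
coverR [ 585.5 -218.    15. ]
binFA [649.2   8.4  78. ]
binFB [519.7   8.8  78. ]
binRA [647.1 207.5  90. ]
binRB [518.6 205.6  90. ]
pin? [642.1 111.2  45. ]
thinA [623.5 -39.4   3. ]
thinB [548.  -49.6   3. ]
thickA [ 641.9 -154.7   30. ]
thickB [ 565.2 -167.9   30. ]
cover [ 596.8 -197.8   15. ]
coverL [ 574.7 -215.    15. ]
coverR [ 618.  -180.3   15. ]
binFA [663.6  -3.3  78. ]
binFB [529.    4.6  78. ]
binRA [651.2 205.   90. ]
binRB [525.2 203.1  90. ]
lub [445.9 -50.8  72. ]
lubtop [445.9 -50.8  72. ]
scene cylinder_cover [(array([ 692., -120.,   10.]), 0.72), (array([ 590., -194.,    5.]), 0.69), (array([ 485., -135.,    9.]), 0.51)]
scene lubricator [(array([452., -61.,  40.]), 0.71)]
top cylinder_cover [(array([ 488., -131.,    3.]), 0.77), (array([ 589., -189.,    8.]), 0.69), (array([ 691., -121.,    5.]), 0.49)]
top lubricator [(array([448., -49.,  70.]), 0.74)]
```

Call:
arm_command(
  plan=[
    [[0,0,-8],[27,-40,0],40],
    [[0,0,-16],[54,-80,0],40],
    [[0,0,-24],[81,-120,0],40],
    [[0,0,-32],[108,-160,0],40],
    [[0,0,-40],[135,-200,0],40],
  ],
)

```text
time_s: 1.5
ee_pos: [251.6, 310.4, 255.9]
tcp_rot: [0.0, 0.447, 0.895, 0.0]
ft_force: [1.9, -0.0, 0.1]
width: 50.2
```

Call:
arm_command(
  plan=[
    [[0,0,-8],[27,-40,0],40],
    [[0,0,-16],[54,-80,0],40],
    [[0,0,-24],[81,-120,0],40],
    [[0,0,-32],[108,-160,0],40],
    [[0,0,-37],[135,-200,0],40],
  ],
)

```text
time_s: 2.0
ee_pos: [387.3, 108.5, 256.2]
tcp_rot: [0.001, 0.709, 0.705, 0.001]
ft_force: [0.8, 0.6, 0.2]
width: 35.2
```

Call:
arm_command(
  plan=[
    [[0,0,0],[26,-40,0],40],
    [[0,0,0],[52,-80,0],40],
    [[0,0,0],[78,-120,0],40],
    [[0,0,0],[104,-160,0],40],
    [[0,0,0],[130,-200,0],40],
  ],
)

```text
time_s: 2.5
ee_pos: [518.1, -93.5, 256.2]
tcp_rot: [0.001, 0.71, 0.705, 0.001]
ft_force: [0.5, 0.6, -0.1]
width: 35.6
```

Call:
arm_command(
  plan=[
    [[0,0,0],[26,-34,-20],40],
    [[0,0,0],[52,-68,-60],40],
    [[0,0,0],[78,-102,-100],40],
    [[0,0,0],[78,-102,-140],40],
    [[0,0,0],[78,-102,-140],40],
  ],
)

```text
time_s: 3.0
ee_pos: [594.0, -195.4, 109.9]
tcp_rot: [-0.005, 0.71, 0.704, -0.001]
ft_force: [0.6, 0.6, 0.0]
width: 35.1
```

Run:
```python
from h import *
s=robot.sense();print(s['time_s'],s['ee_pos'],s['tcp_rot'],s['ft_force'],s['width'])
a=save('top','top1')[190:340,210:460]; cv2.imwrite('pics/top1z.png',cv2.resize(a[:,:,::-1],None,fx=3.2,fy=3.2,interpolation=cv2.INTER_CUBIC))
a=save('wrist','wrist1')
a=save('scene','sc1')[120:330,200:400]; cv2.imwrite('pics/sc1z.png',cv2.resize(a[:,:,::-1],None,fx=2.8,fy=2.8,interpolation=cv2.INTER_CUBIC))
```

```text
3.0 [ 593.96004077 -195.42214404  109.91213352] [-0.00455893  0.71007812  0.70410756 -0.00091132] [0.62427877 0.56135958 0.02908769] 35.06252700580034
```

View pics/wrist1.png

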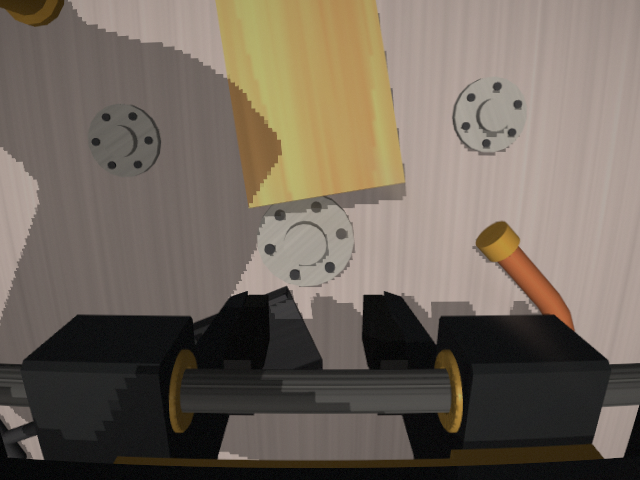

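View pics/sc1z.png

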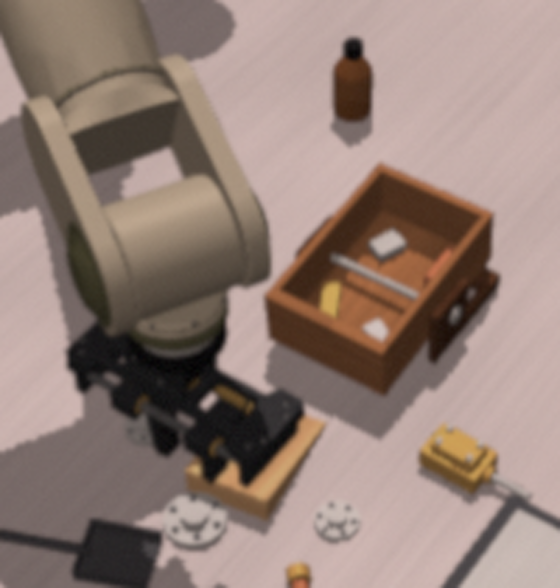

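```bash
cat >> h.py <<'E'
from scipy.spatial.transform import Rotation as Ro
def wz(u,v,z,pos,q):
    ci=camera_info('wrist'); f=K(ci); H=np.array(ci['hand_eye'])
    p=cv2.undistortPoints(np.array([[[u,v]]],float),np.array([[f,0,ci['cx']],[0,f,ci['cy']],[0,0,1]],float),np.array([ci['k1'],0,0,0,0.]))[0,0]
    R=Ro.from_quat([q[1],q[2],q[3],q[0]]).as_matrix()
    o=R@H[:3,3]+pos; d=R@H[:3,:3]@[p[0],p[1],1]
    return o+d*(z-o[2])/d[2]
E
python3 - <<'E'
from h import *
s=robot.sense()
p,q=np.array([593.96,-195.42,109.91]),[-0.00456,0.71008,0.70411,-0.00091]
print(s['ee_pos'])
for n,u,v,z in [('heelL',250,207,30),('heelR',404,184,30),('topL',219,0,12),('cover',305,243,15),('cL',257,243,15),('cR',353,243,15)]: print(n,np.round(wz(u,v,z,p,q),1))
E
```

```text
[ 596.53501427 -195.14580883  118.38471103]
heelL [ 559.6 -164.9   30. ]
heelR [ 636.1 -153.9   30. ]
topL [545.6 -64.5  12. ]
cover [ 586.3 -188.    15. ]
cL [ 560.  -187.9   15. ]
cR [ 612.6 -188.2   15. ]
```

Call:
arm_command(
  plan=[
    [[0,0,0],[0,0,-20],40],
    [[0,0,0],[0,0,-40],40],
    [[0,0,0],[0,0,-60],40],
    [[0,0,0],[0,0,-75],40],
    [[0,0,0],[0,0,-80],40],
  ],
)

```text
time_s: 3.65
ee_pos: [596.8, -194.7, 39.1]
tcp_rot: [0.002, 0.709, 0.705, 0.001]
ft_force: [-0.8, 0.4, 0.8]
width: 35.4
```

Call:
arm_command(
  plan=[
    [[0,0,0],[0,0,0],40],
    [[0,0,0],[0,2,0],40],
    [[0,0,0],[0,4,0],40],
    [[0,0,0],[0,6,0],40],
    [[0,0,0],[0,8,0],40],
  ],
)

```text
time_s: 4.15
ee_pos: [596.9, -186.6, 39.5]
tcp_rot: [0.002, 0.709, 0.705, 0.001]
ft_force: [0.4, 0.8, -0.3]
width: 35.2
```

Call:
arm_command(
  plan=[
    [[0,0,0],[0,5,-1],40],
    [[0,0,0],[0,10,-2],40],
    [[0,0,0],[0,15,-2],40],
    [[0,0,0],[0,20,-2],40],
    [[0,0,0],[0,25,-2],40],
  ],
)

```text
time_s: 4.65
ee_pos: [596.9, -161.0, 37.4]
tcp_rot: [0.002, 0.709, 0.705, 0.001]
ft_force: [-0.2, -0.4, -0.3]
width: 35.2
```

Call:
arm_command(
  plan=[
    [[0,0,0],[0,3,0],40],
    [[0,0,0],[0,6,0],40],
    [[0,0,0],[0,9,0],40],
    [[0,0,0],[0,12,0],40],
    [[0,0,0],[0,15,0],40],
  ],
)

```text
time_s: 5.15
ee_pos: [596.9, -145.9, 37.4]
tcp_rot: [0.002, 0.709, 0.705, 0.001]
ft_force: [-1.6, -0.8, 0.3]
width: 35.5
```

Run:
```python
from h import *
s=robot.sense();print(s['time_s'],s['ee_pos'],s['ft_force'],s['width'])
a=save('wrist','wrist2')
a=save('scene','sc2')[120:330,200:400]; cv2.imwrite('pics/sc2z.png',cv2.resize(a[:,:,::-1],None,fx=2.8,fy=2.8,interpolation=cv2.INTER_CUBIC))
```

```text
5.15 [ 596.86451069 -145.87690613   37.41402638] [-1.55572696 -0.77358637  0.27972276] 35.530846066827564
```

View pics/wrist2.png

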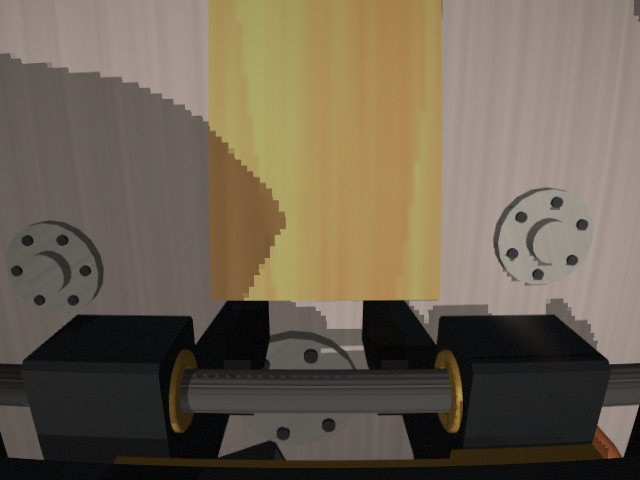

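View pics/sc2z.png

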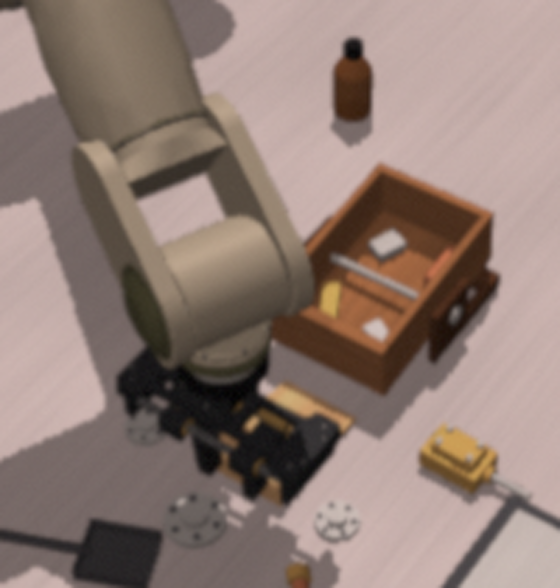

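Call:
arm_command(
  plan=[
    [[0,0,0],[0,5,0],40],
    [[0,0,0],[0,10,0],40],
    [[0,0,0],[0,15,0],40],
    [[0,0,0],[0,20,0],40],
    [[0,0,0],[0,25,0],40],
  ],
)

```text
time_s: 5.75
ee_pos: [596.9, -120.2, 37.5]
tcp_rot: [0.002, 0.709, 0.705, 0.001]
ft_force: [-0.5, -0.9, -0.9]
width: 35.6
```

Call:
arm_command(
  plan=[
    [[0,0,0],[0,4,0],40],
    [[0,0,0],[0,8,0],40],
    [[0,0,0],[0,12,0],40],
    [[0,0,0],[0,16,0],40],
    [[0,0,0],[0,20,0],40],
  ],
)

```text
time_s: 6.25
ee_pos: [596.9, -99.9, 37.5]
tcp_rot: [0.002, 0.709, 0.705, 0.001]
ft_force: [-0.3, -0.3, 0.2]
width: 35.0
```

Run:
```python
from h import *
s=robot.sense();print(s['time_s'],s['ee_pos'],s['ft_force'],s['width'])
a=save('wrist','wrist3')
print([np.round(wz(u,v,30,s['ee_pos'],s['tcp_rot']),1) for u,v in [(210,300),(440,300)]])
a=save('top','t3')[170:340,210:460]; cv2.imwrite('pics/t3z.png',cv2.resize(a[:,:,::-1],None,fx=3,fy=3,interpolation=cv2.INTER_CUBIC))
```

```text
6.25 [596.88185402 -99.87088344  37.46085993] [-0.33373038 -0.33496886  0.15800421] 34.956831164304695
[array([559. , -88.3,  30. ]), array([639.3, -88.9,  30. ])]
```

View pics/wrist3.png

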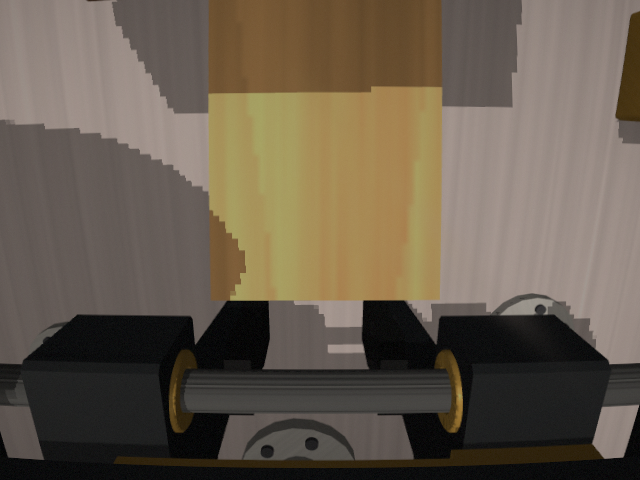

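View pics/t3z.png

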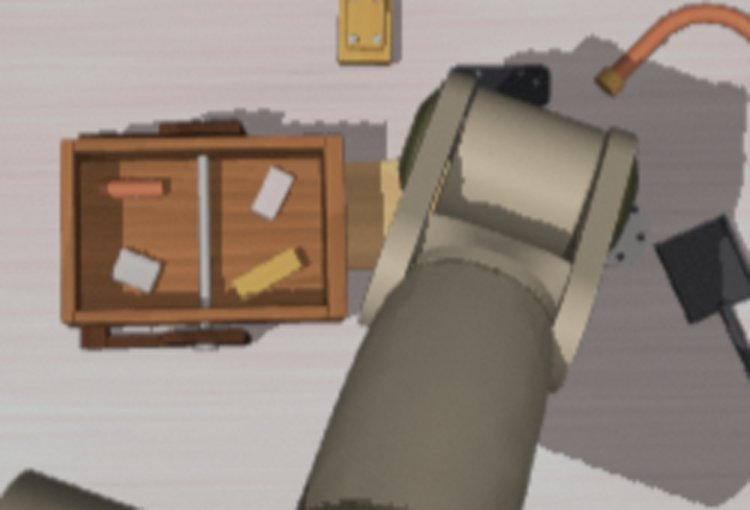

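Call:
arm_command(
  plan=[
    [[0,0,0],[0,4,0],40],
    [[0,0,0],[0,8,0],40],
    [[0,0,0],[0,12,0],40],
    [[0,0,0],[0,16,0],40],
    [[0,0,0],[0,20,0],40],
  ],
)

```text
time_s: 6.85
ee_pos: [596.9, -79.5, 37.5]
tcp_rot: [0.002, 0.709, 0.705, 0.001]
ft_force: [0.1, -1.5, -0.1]
width: 35.1
```

Call:
arm_command(
  plan=[
    [[0,0,0],[0,2,0],40],
    [[0,0,0],[0,4,0],40],
    [[0,0,0],[0,6,0],40],
    [[0,0,0],[0,8,0],40],
    [[0,0,0],[0,10,0],40],
  ],
)

```text
time_s: 7.35
ee_pos: [596.9, -69.4, 37.5]
tcp_rot: [0.002, 0.709, 0.705, 0.001]
ft_force: [-0.3, -1.8, -0.3]
width: 35.1
```

Call:
arm_command(
  plan=[
    [[0,0,0],[0,1,0],40],
    [[0,0,0],[0,2,0],40],
    [[0,0,0],[0,3,0],40],
    [[0,0,0],[0,4,0],40],
    [[0,0,0],[0,5,0],40],
  ],
)

```text
time_s: 7.85
ee_pos: [596.9, -64.3, 37.5]
tcp_rot: [0.002, 0.709, 0.705, 0.001]
ft_force: [1.4, -1.3, -0.6]
width: 35.3
```

Call:
arm_command(
  plan=[
    [[0,0,0],[0,1,0],40],
    [[0,0,0],[0,2,0],40],
    [[0,0,0],[0,3,0],40],
    [[0,0,0],[0,3.5,0],40],
    [[0,0,0],[0,4,0],40],
  ],
)

```text
time_s: 8.35
ee_pos: [596.9, -60.3, 37.5]
tcp_rot: [0.002, 0.709, 0.705, 0.001]
ft_force: [-0.3, -1.8, -0.3]
width: 35.3
```

Call:
arm_command(
  plan=[
    [[0,0,0],[0,0.5,0],40],
    [[0,0,0],[0,1,0],40],
    [[0,0,0],[0,1.5,0],40],
    [[0,0,0],[0,2,0],40],
    [[0,0,0],[0,2,0],40],
  ],
)

```text
time_s: 8.85
ee_pos: [596.9, -58.2, 37.5]
tcp_rot: [0.002, 0.709, 0.705, 0.001]
ft_force: [0.8, -1.8, -0.0]
width: 35.1
```

Call:
arm_command(
  plan=[
    [[0,0,0],[0,0.5,0],40],
    [[0,0,0],[0,1,0],40],
    [[0,0,0],[0,1.5,0],40],
    [[0,0,0],[0,2,0],40],
    [[0,0,0],[0,2,0],40],
  ],
)

```text
time_s: 9.35
ee_pos: [596.9, -56.1, 37.5]
tcp_rot: [0.002, 0.709, 0.705, 0.001]
ft_force: [0.0, -1.2, -0.1]
width: 35.3
```

Call:
arm_command(
  plan=[
    [[0,0,0],[0,0.5,0],40],
    [[0,0,0],[0,1,0],40],
    [[0,0,0],[0,1.5,0],40],
    [[0,0,0],[0,2,0],40],
    [[0,0,0],[0,2,0],40],
  ],
)

```text
time_s: 9.85
ee_pos: [596.9, -54.0, 37.5]
tcp_rot: [0.002, 0.709, 0.705, 0.001]
ft_force: [0.6, -1.9, -0.7]
width: 35.3
```

Call:
arm_command(
  plan=[
    [[0,0,0],[0,0.5,0],40],
    [[0,0,0],[0,1,0],40],
    [[0,0,0],[0,1.5,0],40],
    [[0,0,0],[0,2,0],40],
    [[0,0,0],[0,2,0],40],
  ],
)

```text
time_s: 10.35
ee_pos: [597.1, -53.1, 37.5]
tcp_rot: [0.003, 0.709, 0.706, 0.001]
ft_force: [-0.3, -8.1, -1.0]
width: 35.1
```

Run:
```python
from h import *
s=robot.sense();print(s['time_s'],s['ee_pos'],s['ft_force'],s['width'])
a=save('wrist','wrist4')
a=save('top','t4')[170:340,210:460]; cv2.imwrite('pics/t4z.png',cv2.resize(a[:,:,::-1],None,fx=3,fy=3,interpolation=cv2.INTER_CUBIC))
```

```text
10.35 [597.05695551 -53.0775699   37.53913832] [-0.27234113 -8.09428568 -1.00000732] 35.09137462646509
```

View pics/wrist4.png

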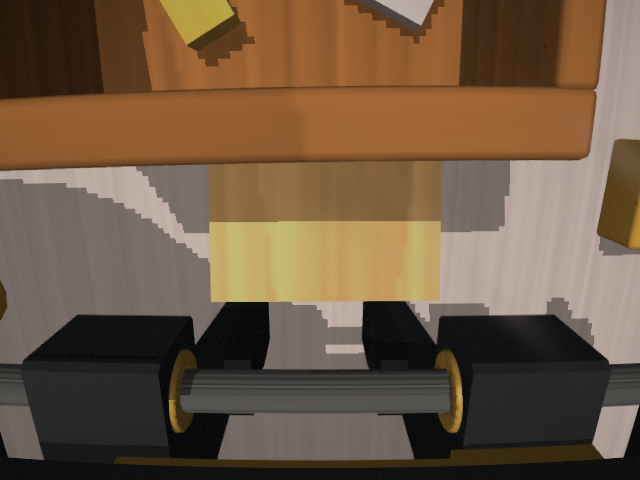

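View pics/t4z.png

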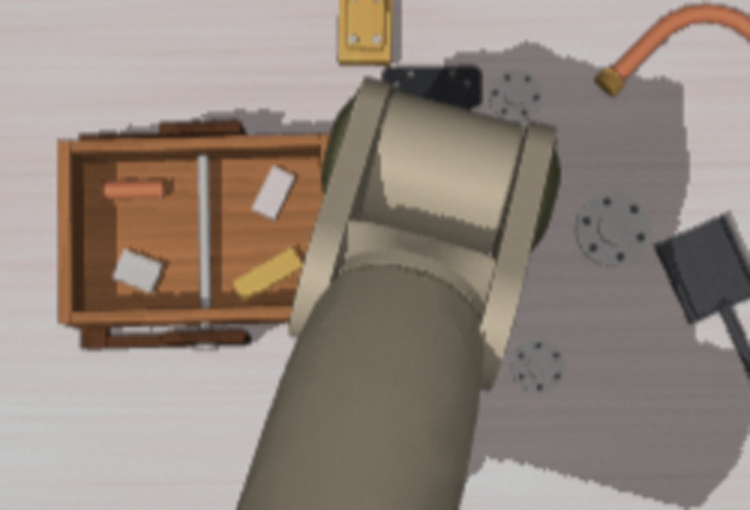

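Call:
arm_command(
  plan=[
    [[0,0,0],[0,1,0],40],
    [[0,0,0],[0,1.7,0],40],
    [[0,0,0],[0,2.4,0],40],
    [[0,0,0],[0,3,0],40],
    [[0,0,0],[0,3,0],40],
  ],
)

```text
time_s: 10.95
ee_pos: [597.1, -52.5, 37.6]
tcp_rot: [0.004, 0.709, 0.706, -0.001]
ft_force: [-1.4, -15.9, -2.4]
width: 35.4
```

Call:
arm_command(
  plan=[
    [[0,0,0],[0,2.5,0],40],
    [[0,0,0],[0,3,0],40],
    [[0,0,0],[0,3.5,0],40],
    [[0,0,0],[0,4,0],40],
    [[0,0,0],[0,4,0],40],
  ],
)

```text
time_s: 11.45
ee_pos: [597.2, -52.2, 37.7]
tcp_rot: [0.007, 0.708, 0.706, -0.002]
ft_force: [-2.3, -22.1, -1.8]
width: 35.7
```

Call:
arm_command(
  plan=[
    [[0,0,0],[0,4,0],40],
    [[0,0,0],[0,4.5,0],40],
    [[0,0,0],[0,5,0],40],
    [[0,0,0],[0,5,0],40],
    [[0,0,0],[0,5,0],40],
  ],
)

```text
time_s: 11.95
ee_pos: [597.2, -51.8, 37.7]
tcp_rot: [0.009, 0.708, 0.706, -0.005]
ft_force: [-2.9, -28.4, -2.3]
width: 35.2
```

Call:
arm_command(
  plan=[
    [[0,0,0],[0,0,0],40],
    [[0,0,0],[0,-5,0],40],
    [[0,0,0],[0,-15,0],40],
    [[0,0,0],[0,-25,0],40],
    [[0,0,0],[0,-35,0],40],
  ],
)

```text
time_s: 12.45
ee_pos: [597.2, -87.5, 37.8]
tcp_rot: [0.009, 0.708, 0.706, -0.005]
ft_force: [0.3, -0.0, 0.8]
width: 35.2
```

Call:
arm_command(
  plan=[
    [[0,0,0],[0,0,20],0],
    [[0,0,0],[0,0,50],0],
    [[0,0,0],[0,0,80],0],
    [[0,0,0],[0,0,110],0],
    [[0,0,0],[0,0,120],0],
  ],
)

```text
time_s: 12.95
ee_pos: [598.2, -88.3, 160.8]
tcp_rot: [0.011, 0.708, 0.706, -0.004]
ft_force: [-0.3, -0.2, 0.2]
width: 0.7
```

Run:
```python
from h import *
s=robot.sense();print(s['time_s'],s['ee_pos'],s['tcp_rot'],s['ft_force'],s['width'])
a=save('wrist','wrist5')
a=save('scene','sc5')[120:330,200:400]; cv2.imwrite('pics/sc5z.png',cv2.resize(a[:,:,::-1],None,fx=2.8,fy=2.8,interpolation=cv2.INTER_CUBIC))
```

```text
12.95 [598.17199232 -88.29368027 160.76356295] [ 0.01114066  0.70844265  0.70567102 -0.00364728] [-0.32851528 -0.20051156  0.19567826] 0.7344480912083625
```

View pics/wrist5.png

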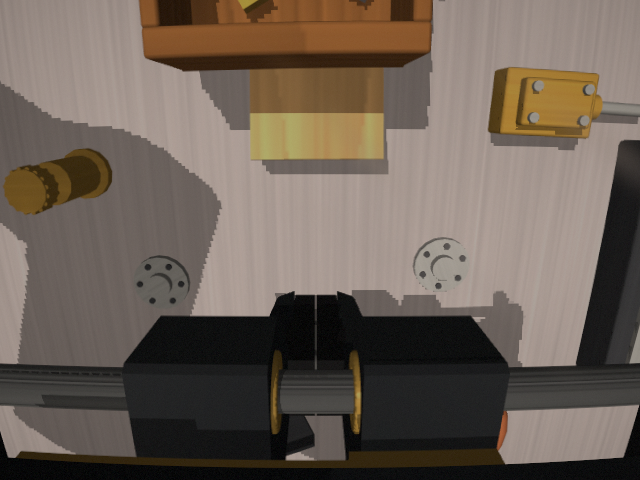

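View pics/sc5z.png

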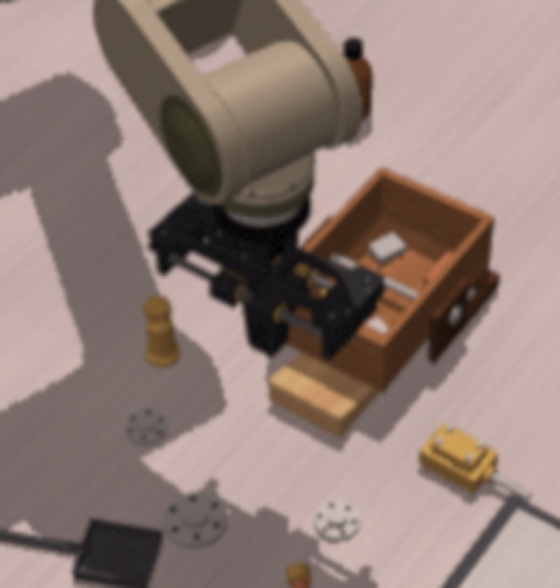

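Run:
```python
from h import *
p,q=np.array([598.17,-88.29,160.76]),[0.01114,0.70844,0.70567,-0.00365]
for u,v,z in [(144,57,85),(431,53,85),(144,28,85),(431,24,85),(180,69,22),(400,66,22),(250,158,30),(384,158,30)]: print(np.round(wz(u,v,z,p,q),1))
a=cv2.imread('pics/wrist5.png')[0:180,120:460]; cv2.imwrite('pics/w5z.png',cv2.resize(a,None,fx=2.3,fy=2.3,interpolation=cv2.INTER_CUBIC))
print(search_frame('bin_rim','wrist')[:2])
```

```text
[521.   10.7  85. ]
[650.   11.4  85. ]
[522.1  22.9  85. ]
[649.3  23.7  85. ]
[518.8  11.2  22. ]
[648.6  12.   22. ]
[559.2 -40.9  30. ]
[639.7 -41.2  30. ]
[{'xyz': [586.1, 18.6, 85.9], 'score': 0.82}]
```

View pics/w5z.png

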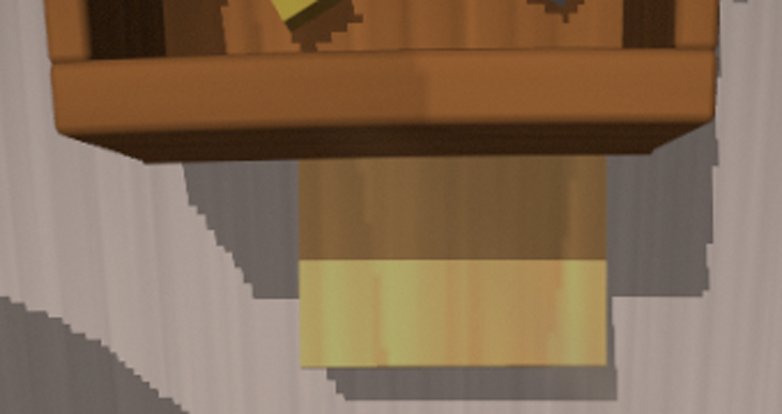

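Call:
arm_command(
  plan=[
    [[0,0,0],[-3,27,0],0],
    [[0,0,0],[-6,54,0],0],
    [[0,0,0],[-10,81,0],0],
    [[0,0,0],[-12.5,105,-5],0],
    [[0,0,0],[-12.5,105,-30],0],
  ],
)

```text
time_s: 13.6
ee_pos: [584.6, 19.7, 126.8]
tcp_rot: [0.009, 0.707, 0.707, -0.004]
ft_force: [1.1, 0.1, -1.2]
width: 0.1
```

Call:
arm_command(
  plan=[
    [[0,0,0],[0,0,-8],0],
    [[0,0,0],[0,0,-12],0],
    [[0,0,0],[0,0,-16],0],
    [[0,0,0],[0,0,-18],0],
    [[0,0,0],[0,0,-18],0],
  ],
)

```text
time_s: 14.1
ee_pos: [584.7, 19.4, 108.9]
tcp_rot: [0.009, 0.708, 0.707, -0.004]
ft_force: [0.2, -0.1, -0.7]
width: 0.4
```

Call:
arm_command(
  plan=[
    [[0,0,0],[0,-2,-2],0],
    [[0,0,0],[0,-2,-4],0],
    [[0,0,0],[0,-2,-6],0],
    [[0,0,0],[0,-2,-7],0],
    [[0,0,0],[0,-2,-7.5],0],
  ],
)

```text
time_s: 14.6
ee_pos: [584.8, 17.3, 102.5]
tcp_rot: [0.01, 0.708, 0.707, -0.004]
ft_force: [-5.1, 0.0, 12.3]
width: 0.1
```

Call:
arm_command(
  plan=[
    [[0,0,0],[0,0,-1],0],
    [[0,0,0],[0,0,-1.5],0],
    [[0,0,0],[0,0,-2],0],
    [[0,0,0],[0,0,-2],0],
    [[0,0,0],[0,0,-2],0],
  ],
)

```text
time_s: 15.1
ee_pos: [584.8, 17.3, 102.4]
tcp_rot: [0.01, 0.707, 0.707, -0.004]
ft_force: [-8.7, 0.7, 17.1]
width: 0.3
```

Call:
arm_command(
  plan=[
    [[0,0,0],[0,0,-2],0],
    [[0,0,0],[0,0,-2],0],
    [[0,0,0],[0,0,-2],0],
    [[0,0,0],[0,0,-2],0],
    [[0,0,0],[0,0,-2],0],
  ],
)

```text
time_s: 15.6
ee_pos: [584.8, 17.3, 102.4]
tcp_rot: [0.01, 0.707, 0.707, -0.004]
ft_force: [-7.6, -0.6, 17.8]
width: 0.1
```

Call:
arm_command(
  plan=[
    [[0,0,0],[0,0,2],0],
    [[0,0,0],[0,0,8],0],
    [[0,0,0],[0,0,20],0],
    [[0,0,0],[0,0,45],0],
    [[0,0,0],[0,0,70],0],
  ],
)

```text
time_s: 16.1
ee_pos: [584.7, 17.3, 173.7]
tcp_rot: [0.01, 0.707, 0.707, -0.004]
ft_force: [-0.4, -0.6, -0.6]
width: 0.6
```

Call:
arm_command(
  plan=[
    [[0,0,0],[-40,-20,20],0],
    [[0,0,0],[-80,-40,40],0],
    [[0,0,0],[-120,-60,50],0],
    [[0,0,0],[-160,-80,50],0],
    [[0,0,0],[-200,-100,50],0],
  ],
)

```text
time_s: 16.6
ee_pos: [383.3, -83.1, 224.5]
tcp_rot: [0.011, 0.707, 0.707, -0.004]
ft_force: [0.1, -0.2, 0.0]
width: 0.3
```

Run:
```python
from h import *
s=robot.sense();print(s['time_s'],s['ee_pos'],s['ft_force'])
a=save('scene','sc6')[120:360,200:440]; cv2.imwrite('pics/sc6z.png',cv2.resize(a[:,:,::-1],None,fx=2.5,fy=2.5,interpolation=cv2.INTER_CUBIC))
a=save('top','t6')
```

```text
16.6 [383.26592804 -83.07588336 224.52274335] [ 0.06628826 -0.16078991  0.00960472]
```

View pics/sc6z.png

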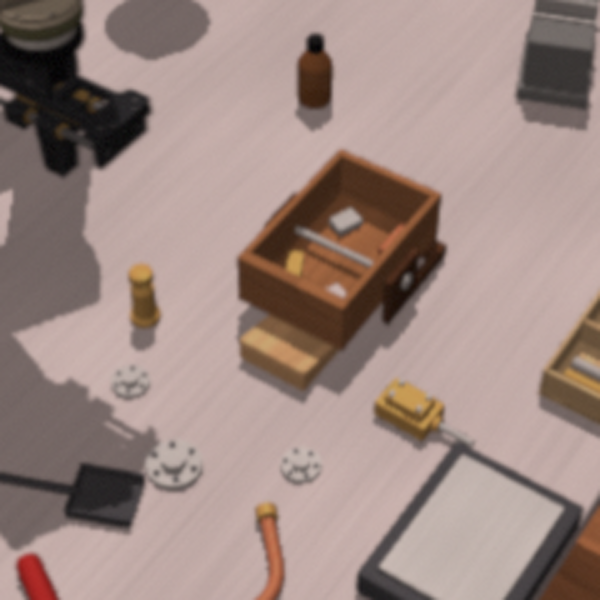

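View pics/t6.png

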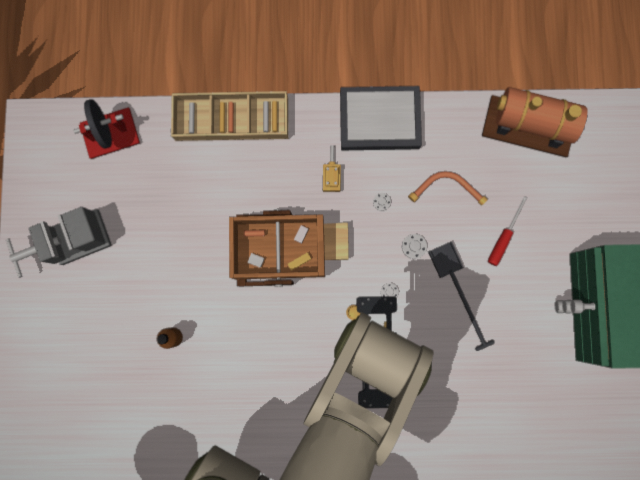

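Run:
```python
from h import *
a=cv2.imread('pics/top0.png');b=cv2.imread('pics/t6.png');r=[x[185:310,340:480] for x in (a,b)]
cv2.imwrite('pics/cmp.png',cv2.resize(np.hstack(r),None,fx=2.8,fy=2.8,interpolation=cv2.INTER_CUBIC))
print([(np.round(d['xyz'],1),round(d['score'],2)) for d in search_frame('cylinder_cover','top')])
g=[cv2.imread(f'pics/{n}.png') for n in('scene0','sc6')]
t=g[0][293:322,255:286]; res=cv2.matchTemplate(g[1][280:335,240:300],t,cv2.TM_CCOEFF_NORMED); print(cv2.minMaxLoc(res))
```

```text
[(array([ 492.6, -130.7,    6.2]), 0.72), (array([ 694.7, -120.3,    8.2]), 0.6), (array([ 589.4, -189.2,    9.8]), 0.55)]
(-0.3267585337162018, 0.2615884840488434, (0, 4), (15, 13))
```

View pics/cmp.png

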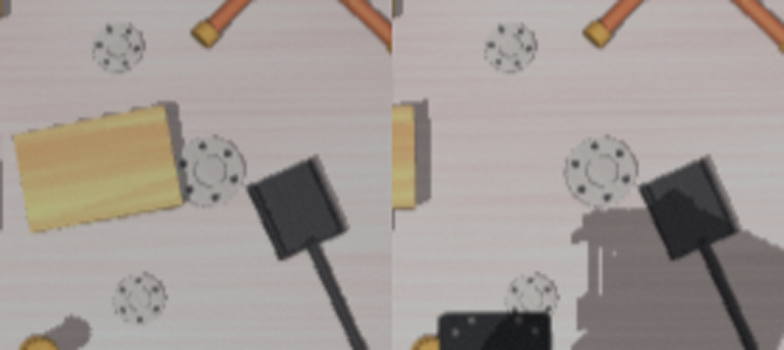

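```bash
python3 -c "
from cell import robot
print(robot.finish_job(), robot.sense()['time_s'])"
```

```text
the job is handed in; nothing more can be done
the job is handed in; nothing more can be done
```

The bin now stands level and tight on the wedge, and I handed the job in at about 17 s of the 48 s allowed. `finish_job` gives no verdict.

- **Wedging:** I put the half-open fingertips on the wedge's thick end, reaching over the cylinder cover that lay right behind it. Pushing squared the wedge to the bin and ran it under the front edge. The push force stayed under about 2 N until the bin was level. It then climbed over about 2 mm of travel to 28 N, where I stopped.
- **Press check:** I pressed the middle of the front rim with closed fingertips for about 1 s, at up to roughly 18 N. The rim stayed at about 85 mm high, which is the level height, with no visible give (0.1 mm).
- **Last pictures:** With the arm clear, they show the bin level, the wedge in place with about 50–55 mm sticking out, and the cover and other nearby objects where they started.
- **Not perfect:** The wedge sits about 14 mm off the bin's centre line but lies fully under its front edge. While pressing I also saw about 8 N of sideways force. One picture-matching check on the cover, in the scene camera, failed to find a match. The top-camera comparison and its network reading both showed the cover had not moved.

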